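Shut and latch the sliding lid of a beetle case

TASK

The beetle case has been left open: with the fingertips push its glazed sliding lid fully shut, and only then push the blued-steel catch round until it lies straight across behind the end of the lid. This is all pushing: lift and carry nothing, leave the other things on the desk where they stand, and finish with the hand clear.

Things in the scene. Friction and masses are not known exactly. Their poses are not given: they have to be found in the camera images.
- case: Dark wooden specimen case fixed to the desk, 120 (x) x 170 (y) x 50 mm high, corked inside with pinned beetles; origin at the centre of its underside. Its wooden side rails and the stop at the -y end rise to 67 mm. The lid slides along the case's y axis and sticks out past the case's +y end when open. A brass bracket at the corner (-x, +y) carries the catch.
- lid (a joint): Sliding lid: 0 = fully shut against its stop (flush with the case's +y end), grows in metres as it opens towards the case's +y; travel 0.10. Starts 0.05 to 0.09 open. Friction about 1.5 N, no spring. Pale boxwood frame 108 mm wide (x), 165 mm long (y), 12 mm thick, filled with glass; underside 50 mm and top 62 mm above the desk.
- lid_end (a point): Moves with the lid: centre of the flat end face at its +y end, 56 mm above the desk; the face is 108 mm wide and 12 mm high and looks to the case's +y. Pushing it to the case's -y shuts the lid. Axes parallel to the case's.
- catch (a joint): Blued-steel swing catch on a vertical pivot, rad: 0 = points along the case's +y, 1.571 = at its stop, pointing along the case's +x, across and 4 mm behind the end of the shut lid; negative values swing it outward to the case's -x. Grows clockwise from above. Limits -0.6, 1.571; starts -0.5 to -0.05. Friction 0.04 N m (1 N at the tab), no spring.
- catch_pivot (a point): On the catch's pivot axis, 53 mm above the desk, at (-72, 93) mm in the case's frame. A brass pin of radius 6 mm there rises to 62 mm.
- catch_tab (a point): Moves with the catch: centre of its upright thumb tab, 54 mm from the pivot axis and 62 mm above the desk. Tab 8 mm thick, 16 mm long (along the arm), from 50 to 74 mm above the desk; the arm is 8 mm wide, reaches 62 mm from the pivot, 50 to 56 mm above the desk. The point's y axis points from pivot to tab; its x axis is the way the tab moves as the catch closes.
- tin: Bystander: loose small tin canister, dented rim, 55 mm across, 52 mm high, near the case's -x side; origin at the centre of its underside.
- tube: Bystander: loose corked glass specimen tube standing upright, 26 mm across, 105 mm high, just beyond the case's +x side; origin at the centre of its underside.
- stage: Bystander: loose boxwood pinning stage with three steps 12, 22 and 32 mm high, 45 x 66 mm; origin at the centre of its underside.
- magnifier: Bystander: magnifier lying flat, about 165 mm long, 14 mm high, brass lens rim 72 mm across centred 55 mm along its +x, tortoiseshell handle towards its -x; origin under the handle's lens end.
- weight: Bystander: loose brass weight with a knob, 38 mm across, 42 mm high; origin at the centre of its underside.
- block: Bystander: cork-faced setting block, 110 x 48 x 24 mm, lying in a fixed blued-steel spring clip 40 mm high; origin at the centre of its underside, 6 mm above the desk.

How it is judged (in metres and radians):
On the way, in this order (a step that is already met when the one before it is completed fails the run):
1. the lid is fully shut while the catch is still out of its way (value of joint lid below 0.004 m and value of joint catch below 0.6 rad), for 0.1 s.
2. the catch lies across behind the shut lid (value of joint lid below 0.004 m and value of joint catch above 1.43 rad), for 0.2 s.
At the end, for the whole second after the job is handed in: The lid is within 4 mm of fully shut, the catch is within 0.14 rad (8 degrees) of its stop across the lid's end, both are at rest, and each bystander is within 20 mm of where it started (all of step 2 and velocity of joint catch between -0.05 and 0.05 rad/s and velocity of joint lid between -0.01 and 0.01 m/s and distance of each of tin, tube, stage, magnifier, weight, block from where it was at the start of the episode below 0.02 m); the robot touches nothing.
It fails at once if the catch is swung across the lid's way (beyond 0.6 rad) while the lid is still more than 10 mm open (value of joint catch above 0.6 rad and value of joint lid above 0.01 m).
It fails at once if a bystander is lifted, carried or shoved 20 mm or more (distance of any of tin, tube, stage, magnifier, weight, block from where it was at the start of the episode above 0.02 m).
It fails at once if the glass tube or the tin is tipped over (0.5 rad) (angle between any of tube, tin's own z axis and vertical above 0.5 rad).
It also fails if it takes over 51 s, if anything falls off the work surface, if the arm or the gripper's body presses on something with over 40 N, if the wrist force passes 120 N, or if a joint passes its speed limit or range.

ROBOT

A 7-joint arm with a two-finger parallel gripper is mounted at the origin on the work surface. World frame = base frame: x ahead of the robot, y to its left, z up, the work surface at z = 0. Lengths are in mm, angles in rad, forces in N, time in s.
With the tool pointing down it reaches from about 400 to 850 mm from the base axis. Payload 10.4 kg.
Tool frame: the origin (TCP) lies at the very end of the fingers, on their centre line; the grasp point (between the pads) lies 19 mm behind it (manip.hold_point_z is the distance from the TCP to the grasp point, in mm); z points along the fingers, y is the line along which they close (so a half turn about z gives the same grasp; the last joint's range is limited). The gripper opens to 87 mm and grips with 3 to 60 N. Pads are 19 mm wide; open, the fingers measure 117 mm over their backs; the gripper's body (75 mm by 190 mm) begins 51 mm behind the grasp point.
Start: joints at [1.248, 0.332, -0.065, 1.46, 0.022, 1.35, -0.088], TCP at [184.602, -597.138, 222.576] pointing down, gripper open.
Joint ranges: [-2.6, 2.6], [-0.5, 2.12], [-1.47, 1.34], [0.16, 2.42], [-1.27, 4.41], [0.06, 2.06], [-2.6, 2.6]. Speed limits (rad/s): [2.22, 2.22, 2.79, 2.79, 3.14, 3.14, 3.14].

INTERFACE

Orientations are given as a rotation vector (axis times angle).
In Python, from plant import status, grab_frame, camera_params, manip, trace gives the robot as it stands.
- The arm moves only by the tool move_arm, never from a script. Its argument "steps" is a list that holds one entry, the list of rows, each a list of 7 numbers: the shift along the tool's x, y, z scaled (see below), then the turn, a rotation vector about the tool's x, y, z scaled (see below), then the closure, from -1 (fully open) to 1 (shut). A call has 1 to 20 rows; each row shifts and turns the commanded pose from where the row before left it, along the tool's axes as they then stand; what a row does not reach is not made up. The controller multiplies each number of a shift by 4 cm and each number of a turn by 5 degrees. A row lasts 1/8 s, in which the tool goes at most 62.5 mm and 10.7 degrees, less where a joint would pass 70% of its speed; a pose out of reach is approached as far as the arm can. A call with a number of a shift or a turn outside -1 to 1 is refused whole. A call with a gripper value outside its range is refused whole. The fingers move at their own pace and stop on an object; "force" is the grip in N (left out, the last holds). Time passes only in rows, so rows that do not move let the fingers close. It gives the time, the measured TCP pose, the force, the opening and the grip force at its end, in the units of the state.
- status.observe(): the state, without advancing time (a new reading comes with each control period).
- grab_frame(name): name is "side" or "top" or "wrist"; returns the picture (400x640x3 uint8, red, green, blue); there is no depth.
- camera_params(name): a dict with "fov_y" (degrees; the focal length in pixels is half the picture's height over the tangent of half this angle, whatever the lens; pixels are square), "cx", "cy" (the principal point, pixels), "T" (4x4, takes a point from camera to world coordinates); the wrist camera has in their place "hand_eye" (4x4, takes a point from camera to tool coordinates, whose origin is the TCP and whose axes are the flange's). Camera axes: x right, y down, z forward; pixel columns grow to the right and rows downward; lengths in mm; the calibration is good to about 2 mm. A picture is of the moment at which its call begins: read the wrist's pose just before it. camera_params takes no time and is no camera call.
- manip.sign_off(): hands the job in; it is judged then, once.
Trained networks look in the newest picture that a camera, given by its name, has taken for a name from the list of things; names that differ only in an ending like _2 or _b are one class to them, and where a whole thing is asked for, a point or a joint stands for the part that bears it (a point fixed in the world has none). Each returns a list of dicts, best first, with "conf" (0 to 1); they miss things now and then, are a little off and sometimes report something else, mostly with a low value. They report only what shows in the picture. A call takes as long as a camera call.
- trace(thing, camera): "region" (400x640 bool, what is visible of it) and "centre" ([column, row] in pixels, amid what is visible of it).
The state is a dict: "clock": time; "q": joint angles; "joint_vel": joint speeds; "joint_efforts": joint torques, N m; "eef_pos": TCP position; "eef_rot": TCP orientation; "wrist_force": force on the tool from outside, world axes, zero at the start; "moment": the same for the moment, N m; "gripper_width": opening from 0.0 (shut) to 1.0 (fully open); "finger_force": force on a finger pad.
Only numpy, scipy, OpenCV 4.12 (cv2) and the standard library are available. Lean on these libraries where they do the work, as an engineer would, in place of code of your own. Each camera call takes 0.05 s, during which the arm holds its last target. There are 200 camera calls.

## Working session

There is one attempt and no reset: what is moved stays moved. The work goes in short steps, Python scripts to look and compute and a tool call to move; the robot and the scene stay as the last step left them, time stands still between calls to the robot, and variables do not carry over. Pictures are saved under pics/ and viewed, at most 10 in all, crops included, and the job is handed in when it is done.

Besides the shell and the picture viewer there is one more tool, called after "Call:" as a command line: name --argument value ..., lists and objects as JSON in quotes. move_arm: Moves the arm, as the interface text tells. Its arguments: {"type":"object","properties":{"steps":{"type":"array","items":{"type":"array","items":{"type":"array","items":{"type":"number"}}}},"force":{"type":"number"}},"required":["steps"]}

```bash
ls; mkdir -p pics
python3 - <<'E'
from plant import status, grab_frame, camera_params, manip, trace
import cv2,numpy as np
for n in("top","side"):
    im=grab_frame(n); cv2.imwrite(f"pics/{n}0.png",im[:,:,::-1])
    p=camera_params(n); print(n,p["fov_y"],p["cx"],p["cy"],np.round(p["T"],3).tolist())
    for t in("case","lid","catch","catch_tab","tin","tube"):
        r=trace(t,n)
        print(t,[(round(d["conf"],2),np.round(d["centre"]).tolist(),int(d["region"].sum())) for d in r[:2]])
s=status.observe(); print({k:np.round(v,3).tolist() for k,v in s.items()})
E
```

```text
pics
top 43.40285753203975 326.4936324844525 207.65264408983126 [[-0.013, -0.983, 0.185, 243.898], [-1.0, 0.014, 0.002, -60.164], [-0.004, -0.185, -0.983, 1626.873], [0.0, 0.0, 0.0, 1.0]]
case [(0.72, [318.0, 200.0], 3045)]
lid [(0.58, [301.0, 202.0], 1622)]
catch [(0.42, [291.0, 227.0], 55)]
catch_tab []
tin [(0.67, [289.0, 224.0], 46), (0.5, [352.0, 232.0], 224)]
tube []
side 53.89648871664001 316.7970607058412 201.88520985411736 [[-0.958, -0.159, 0.239, 303.584], [-0.287, 0.57, -0.77, 741.654], [-0.013, -0.806, -0.592, 666.138], [0.0, 0.0, 0.0, 1.0]]
case [(0.56, [306.0, 213.0], 3295)]
lid [(0.74, [305.0, 218.0], 1976), (0.25, [358.0, 199.0], 433)]
catch []
catch_tab []
tin [(0.94, [358.0, 198.0], 466), (0.46, [330.0, 232.0], 31)]
tube [(0.79, [273.0, 194.0], 349)]
{'clock': 0.7, 'q': [1.248, 0.332, -0.065, 1.46, 0.022, 1.35, -0.089], 'joint_vel': [0.0, -0.001, -0.0, -0.001, 0.0, -0.001, -0.001], 'joint_efforts': [-0.0, -62.291, 0.025, -39.008, -0.061, 0.031, -0.0], 'eef_pos': [184.601, -597.146, 222.611], 'eef_rot': [3.106, 0.469, 0.0], 'wrist_force': [-0.437, 0.441, -0.924], 'moment': [0.012, -0.02, 0.017], 'finger_force': 0.0, 'gripper_width': 1.003}
```

Run:
```python
import cv2,numpy as np
a=cv2.imread("pics/top0.png")[140:290,220:420]; b=cv2.imread("pics/side0.png")[130:280,215:415]
cv2.imwrite("pics/t0c.png",cv2.resize(a,None,fx=4,fy=4,interpolation=cv2.INTER_CUBIC))
cv2.imwrite("pics/s0c.png",cv2.resize(b,None,fx=4,fy=4,interpolation=cv2.INTER_CUBIC))
```

```text
(no output)
```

View pics/t0c.png

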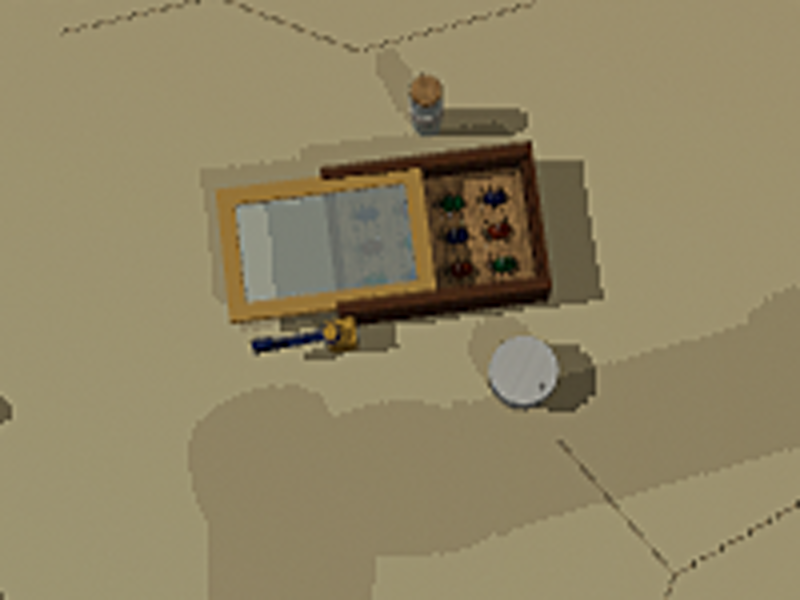

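View pics/s0c.png

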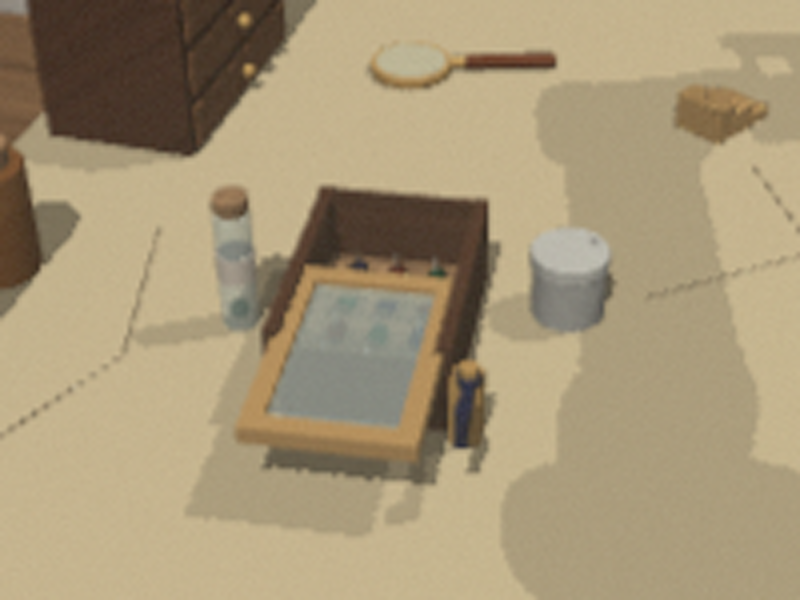

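View pics/top0.png

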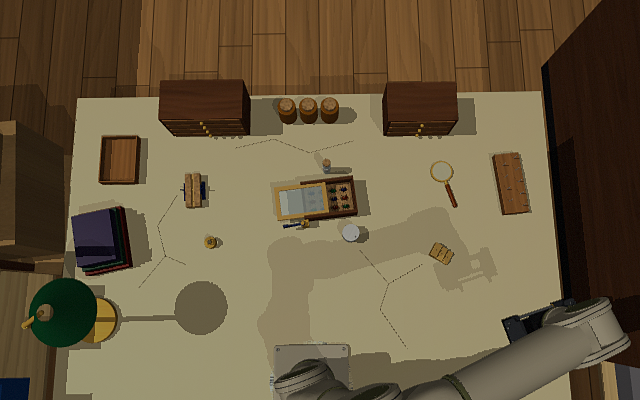

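```bash
cat > h.py <<'E'
import numpy as np, cv2
from plant import *
from scipy.optimize import least_squares
from scipy.spatial.transform import Rotation as R
def proj(n,P):
    p=camera_params(n); T=np.array(p["T"]); c=(np.atleast_2d(P)-T[:3,3])@T[:3,:3]
    f=200/np.tan(np.radians(p["fov_y"])/2)
    return np.c_[p["cx"]+f*c[:,0]/c[:,2],p["cy"]+f*c[:,1]/c[:,2]]
def W(v,P):
    c,s=np.cos(v[2]),np.sin(v[2]); P=np.atleast_2d(P)
    return np.c_[v[0]+c*P[:,0]-s*P[:,1],v[1]+s*P[:,0]+c*P[:,1],P[:,2]]
E
python3 - <<'E'
from h import *
def model(v):
    L=v[3]*100; a=v[4]
    tab=[-72+58*np.sin(a),93+58*np.cos(a),70]
    l=[[54,85+L,62],[-54,85+L,62],[-54,-80+L,62],[54,-80+L,62]]
    c=[[60,-85,67],[-60,-85,67]]
    return np.array(c+[[60,85,67]]+l+[[-72,93,60],tab]), np.array(c+l)
to=np.array([220,140]);so=np.array([215,130])
t=np.array([[530,143],[550,288],[322,168],[217,190],[231,315],[434,289],[420,170],[340,330],[260,345]])/4+to
s=np.array([[320,187],[487,200],[237,432],[417,447],[452,281],[307,267]])/4+so
def f(v):
    A,B=model(v); return np.r_[(proj("top",W(v,A))-t).ravel(),(proj("side",W(v,B))-s).ravel()]
r=least_squares(f,[550,-40,0.1,.7,-.3],loss="soft_l1",x_scale=[10,10,.1,.1,.1])
print(r.x, np.round(f(r.x).reshape(-1,2),1).tolist())
v=r.x;np.save("v.npy",v)
L=v[3]*100
print("lid_end",W(v,[0,85+L,56]),"pivot",W(v,[-72,93,53]),"tab",W(v,[-72+54*np.sin(v[4]),93+54*np.cos(v[4]),62]))
s=status.observe();print(R.from_rotvec(s["eef_rot"]).as_matrix().round(3))
E
```

```text
[ 5.71976451e+02 -6.56751059e+01  1.15833053e-01  8.76173100e-01
 -6.89349769e-02] [[0.4, -0.5], [0.7, -0.1], [-0.4, 0.0], [-1.1, 0.2], [-0.8, 2.0], [0.3, 1.8], [-0.6, -1.4], [-2.3, 0.7], [-0.6, 0.1], [0.0, -1.3], [0.2, -1.0], [-0.8, -1.6], [-0.0, -0.4], [1.9, -0.8], [-2.1, -1.0]]
lid_end [[552.02634351 105.78546946  56.        ]] pivot [[489.71053319  18.38034471  53.        ]] tab [[479.78973327  71.461205    62.        ]]
[[ 0.955  0.295  0.   ]
 [ 0.295 -0.955 -0.   ]
 [ 0.     0.    -1.   ]]
```

Call:
move_arm --steps '[[[1, -1, -0.1, 0, 0, 0, 1], [1, -1, -0.1, 0, 0, 0, 1], [1, -1, -0.1, 0, 0, 0, 1], [1, -1, -0.1, 0, 0, 0, 1], [1, -1, -0.1, 0, 0, 0, 1], [1, -1, -0.1, 0, 0, 0, 1], [1, -1, -0.1, 0, 0, 0, 1], [1, -1, -0.1, 0, 0, 0, 1], [1, -1, -0.1, 0, 0, 0, 1], [1, -1, -0.1, 0, 0, 0, 1], [1, -1, -0.1, 0, 0, 0, 1], [1, -1, -0.1, 0, 0, 0, 1], [1, -1, -0.1, 0, 0, 0, 1], [0, 0, 0, 0, 0, 1, 1], [0, 0, 0, 0, 0, 1, 1], [0, 0, 0, 0, 0, 0.1, 1], [0, 0, 0, 0, 0, 0, 1], [0, 0, 0, 0, 0, 0, 1]]]'

```text
clock: 2.95
eef_pos: [527.8, 53.1, 274.6]
eef_rot: [3.136, 0.184, 0.0]
wrist_force: [-0.6, -0.0, 1.2]
gripper_width: 0.003
finger_force: 0.0
```

Run:
```python
from h import *
s=status.observe(); print({k:np.round(s[k],3).tolist() for k in("clock","q","eef_pos","eef_rot","wrist_force","gripper_width")})
im=grab_frame("wrist"); cv2.imwrite("pics/w1.png",im[:,:,::-1])
p=camera_params("wrist"); print({k:np.round(x,3).tolist() for k,x in p.items()})
np.savez("w1.npz",pos=s["eef_pos"],rot=s["eef_rot"])
```

```text
{'clock': 2.95, 'q': [0.484, 0.164, -0.745, 1.597, 0.112, 1.424, -1.724], 'eef_pos': [527.83, 53.091, 274.64], 'eef_rot': [3.136, 0.184, 0.0], 'wrist_force': [-0.581, -0.03, 1.203], 'gripper_width': 0.003}
{'fov_y': 62.536, 'cx': 316.093, 'cy': 200.938, 'hand_eye': [[0.0, -0.968, -0.25, 67.866], [1.0, 0.0, -0.0, -0.412], [0.0, -0.25, 0.968, -162.819], [0.0, 0.0, 0.0, 1.0]]}
```

View pics/w1.png

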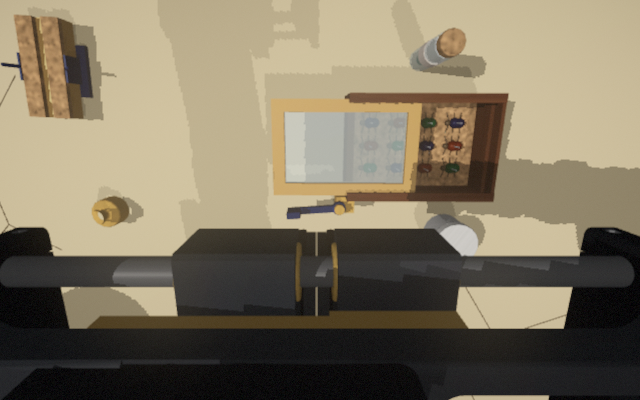

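```bash
cat >> h.py <<'E'
def wproj(pos,rot,P):
    p=camera_params("wrist"); H=np.array(p["hand_eye"]); M=np.eye(4); M[:3,:3]=R.from_rotvec(rot).as_matrix(); M[:3,3]=pos
    T=M@H; c=(np.atleast_2d(P)-T[:3,3])@T[:3,:3]; f=200/np.tan(np.radians(p["fov_y"])/2)
    return np.c_[p["cx"]+f*c[:,0]/c[:,2],p["cy"]+f*c[:,1]/c[:,2]]
E
python3 - <<'E'
from h import *
w=np.load("w1.npz")
def model(v):
    L=v[3]*100; a=v[4]
    return W(v,np.array([[60,-85,67],[-60,-85,67],[60,85,67],[-60,85,67],[54,85+L,62],[-54,85+L,62],[54,-80+L,62],[-54,-80+L,62],[-72,93,62],[-72+54*np.sin(a),93+54*np.cos(a),70]]))
m=np.array([[507,94],[495,201],[348,94],[348,200],[272,100],[274,195],[421,103],[417,193],[340,203],[293,211]])
f=lambda v:(wproj(w["pos"],w["rot"],model(v))-m).ravel()
r=least_squares(f,np.load("v.npy"),loss="soft_l1",x_scale=[10,10,.1,.1,.1]); v=r.x
print(np.round(v,3)); print(np.round(f(v).reshape(-1,2),1).tolist())
np.save("v.npy",v);L=v[3]*100
print("lid_end",W(v,[0,85+L,56]),"pivot",W(v,[-72,93,53]),"tab",W(v,[-72+54*np.sin(v[4]),93+54*np.cos(v[4]),62]))
im=cv2.imread("pics/w1.png")
big=cv2.resize(im[80:225,260:520],None,fx=3,fy=3,interpolation=cv2.INTER_CUBIC)
for q in wproj(w["pos"],w["rot"],model(v)): cv2.circle(big,tuple(int(x) for x in (q-[260,80])*3+1),4,(0,255,0),1)
cv2.imwrite("pics/w1c.png",big)
E
```

```text
[ 5.73547e+02 -6.25120e+01  1.22000e-01  8.43000e-01  3.10000e-02]
[[0.8, -1.5], [-1.8, -0.0], [1.1, -0.9], [-1.1, 1.6], [-0.8, -0.4], [0.7, 0.8], [1.5, -4.1], [-1.5, 2.3], [-0.4, 7.3], [0.6, 0.0]]
lid_end [[552.97343292 105.50771991  56.        ]] pivot [[490.77784252  21.04709004  53.        ]] tab [[485.90335891  74.82663457  62.        ]]
```

View pics/w1c.png

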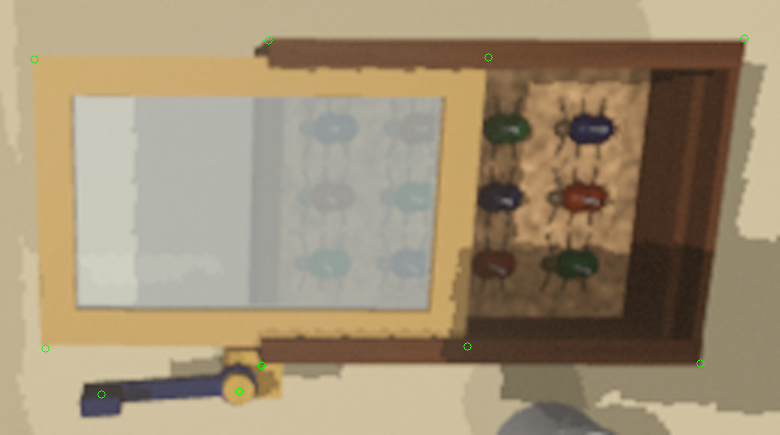

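Run:
```python
from h import *
w=np.load("w1.npz")
def model(v):
    L=v[3]*100; a=v[4]
    return W(v,np.array([[60,-85,67],[-60,-85,67],[60,85,67],[-60,85,67],[54,85+L,62],[-54,85+L,62],[-72,93,62],[-72+54*np.sin(a),93+54*np.cos(a),74]]))
m=np.array([[507.5,93.5],[494,201],[348,93.5],[346.5,200.5],[272,99.5],[275,194.5],[339.7,208],[294,210.3]])
f=lambda v:(wproj(w["pos"],w["rot"],model(v))-m).ravel()
r=least_squares(f,np.load("v.npy"),loss="soft_l1",x_scale=[10,10,.1,.1,.1]); v=r.x
print(np.round(v,3)); print(np.round(f(v).reshape(-1,2),1).tolist())
np.save("v.npy",v);L=v[3]*100
print("lid_end",W(v,[0,85+L,56]),"pivot",W(v,[-72,93,53]),"tab",W(v,[-72+54*np.sin(v[4]),93+54*np.cos(v[4]),62]))
Rt=R.from_rotvec(status.observe()["eef_rot"]).as_matrix(); print(Rt.round(3))
for P in([10,85+L+40,54],[10,85+L+17,54],[10,85+13,54]):
    g=W(v,P)[0]; print(P,g, (Rt.T@(g-w["pos"])/40).round(3))
```

```text
[ 5.73723e+02 -6.24830e+01  1.19000e-01  8.37000e-01  5.90000e-02]
[[0.5, -1.0], [-0.9, -0.0], [1.2, -0.7], [0.3, 0.7], [-0.1, -0.5], [0.1, 0.8], [-0.3, 2.0], [-0.8, -0.0]]
lid_end [[553.6321439 104.9736911  56.       ]] pivot [[491.15719632  21.27798511  53.        ]] tab [[487.91308841  75.18045039  62.        ]]
[[ 0.993  0.117  0.   ]
 [ 0.117 -0.993 -0.   ]
 [ 0.     0.    -1.   ]]
[10, np.float64(208.65771789202364), 54] [558.79611551 145.88008909  54.        ] [ 1.039 -2.214  5.516]
[10, np.float64(185.65771789202364), 54] [561.5358906  123.04385402  54.        ] [ 1.041 -1.639  5.516]
[10, 98, 54] [571.97773548  36.01027784  54.        ] [1.046 0.552 5.516]
```

Call:
move_arm --steps '[[[0.52, -1, 0.5, 0, 0, 0, 1], [0.52, -1, 0.9, 0, 0, 0, 1], [0, -0.2, 1, 0, 0, 0, 1], [0, 0, 1, 0, 0, 0, 1], [0, 0, 1, 0, 0, 0, 1], [0, 0, 0.8, 0, 0, 0, 1], [0, 0, 0.3, 0, 0, 0, 1], [0, 0, 0, 0, 0, 0, 1], [0, 0.24, 0, 0, 0, 0, 1], [0, 0.24, 0, 0, 0, 0, 1], [0, 0.24, 0, 0, 0, 0, 1], [0, 0.24, 0, 0, 0, 0, 1], [0, 0.24, 0, 0, 0, 0, 1], [0, 0.24, 0, 0, 0, 0, 1], [0, 0.24, 0, 0, 0, 0, 1], [0, 0.24, 0, 0, 0, 0, 1], [0, 0.24, 0, 0, 0, 0, 1], [0, 0.24, 0, 0, 0, 0, 1]]]'

```text
clock: 5.25
eef_pos: [570.1, 49.5, 54.5]
eef_rot: [3.136, 0.183, -0.0]
wrist_force: [-0.3, 1.3, 1.7]
gripper_width: 0.003
finger_force: 0.9
```

Call:
move_arm --steps '[[[0, 0.06, 0, 0, 0, 0, 1], [0, 0.06, 0, 0, 0, 0, 1], [0, 0.06, 0, 0, 0, 0, 1], [0, 0.06, 0, 0, 0, 0, 1], [0, 0.05, 0, 0, 0, 0, 1], [0, 0, 0, 0, 0, 0, 1]]]'

```text
clock: 6.0
eef_pos: [571.4, 38.2, 54.5]
eef_rot: [3.136, 0.182, -0.0]
wrist_force: [-0.2, 0.8, 0.0]
gripper_width: 0.007
finger_force: 0.1
```

Call:
move_arm --steps '[[[0, 0.05, 0, 0, 0, 0, 1], [0, 0.05, 0, 0, 0, 0, 1], [0, 0.05, 0, 0, 0, 0, 1], [0, 0, 0, 0, 0, 0, 1]]]'

```text
clock: 6.5
eef_pos: [572.1, 32.2, 54.5]
eef_rot: [3.136, 0.182, -0.0]
wrist_force: [-0.2, 0.6, -0.2]
gripper_width: -0.001
finger_force: 0.1
```

Call:
move_arm --steps '[[[0, 0.05, 0, 0, 0, 0, 1], [0, 0.05, 0, 0, 0, 0, 1], [0, 0.05, 0, 0, 0, 0, 1]]]'

```text
clock: 6.88
eef_pos: [572.3, 31.5, 54.7]
eef_rot: [-3.13, -0.188, -0.0]
wrist_force: [-3.1, 17.6, -0.2]
gripper_width: 0.007
finger_force: 9.1
```

Run:
```python
from h import *
s=status.observe(); print(s["wrist_force"],s["eef_pos"])
im=grab_frame("wrist")[:,:,::-1]; cv2.imwrite("pics/w2.png",im)
```

```text
[-3.08794101 17.59246324 -0.20672968] [572.28846084  31.54218336  54.68658396]
```

View pics/w2.png

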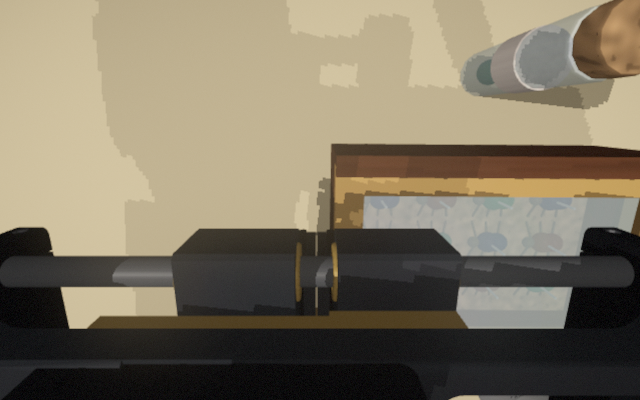

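Call:
move_arm --steps '[[[0, -0.4, 0, 0, 0, 0, 1], [0, -0.5, 0, 0, 0, 0, 1], [0, 0, -1, 0, 0, 0, 1], [0, 0, -1, 0, 0, 0, 1], [-1, 0, -1, 0, 0, 0, 1], [-1, 0, -0.6, 0, 0, 0, 1], [-0.5, 0, 0, 0, 0, 0, 1], [0, 0, 0, 0, 0, 0, 1], [0, 0, 0, 0, 0, 0, 1]]]'

```text
clock: 8.05
eef_pos: [469.9, 51.0, 198.5]
eef_rot: [3.136, 0.183, 0.001]
wrist_force: [-0.2, 0.6, -0.6]
gripper_width: 0.003
finger_force: 0.0
```

Run:
```python
from h import *
s=status.observe(); print(s["wrist_force"],s["eef_pos"],s["eef_rot"])
im=grab_frame("wrist")[:,:,::-1]; cv2.imwrite("pics/w3.png",im)
np.savez("w3.npz",pos=s["eef_pos"],rot=s["eef_rot"])
```

```text
[-0.22793937  0.60868751 -0.64363049] [469.86523254  51.04108635 198.53851907] [3.13602721e+00 1.83140958e-01 5.76637223e-04]
```

View pics/w3.png

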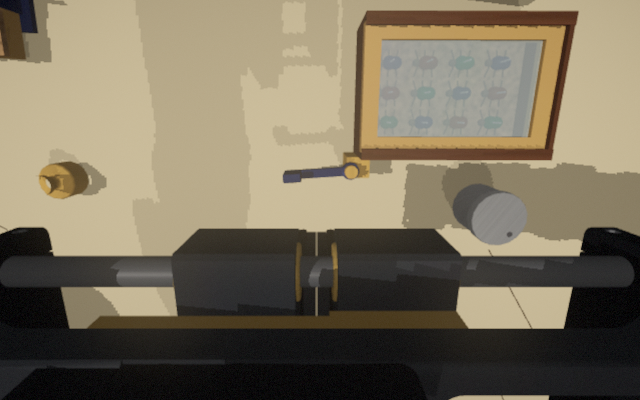

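```bash
cat >> h.py <<'E'
def ray(w,px,z):
    p=camera_params("wrist"); M=np.eye(4); M[:3,:3]=R.from_rotvec(w["rot"]).as_matrix(); M[:3,3]=w["pos"]; T=M@np.array(p["hand_eye"])
    f=200/np.tan(np.radians(p["fov_y"])/2); d=T[:3,:3]@[(px[0]-p["cx"])/f,(px[1]-p["cy"])/f,1]
    return T[:3,3]+d*(z-T[2,3])/d[2]
E
python3 - <<'E'
from h import *
v=np.load("v.npy"); print("pivot fit",W(v,[-72,93,62]))
for n,pin,tab in(("w1.npz",(339.7,208),(294,210.3)),("w3.npz",(351,171),(292,175.5))):
    w=np.load(n); a=ray(w,pin,62); b=ray(w,tab,74); d=b-a; c,s=np.cos(v[2]),np.sin(v[2])
    loc=[c*d[0]+s*d[1],-s*d[0]+c*d[1]]
    print(a.round(1),b.round(1),np.hypot(*loc),np.arctan2(*loc))
w=np.load("w3.npz")
for q in((368,12),(576,12)): print(ray(w,q,67))
print(W(v,[[60,85,67],[60,-85,67]]))
im=cv2.imread("pics/w3.png"); cv2.imwrite("pics/w3c.png",cv2.resize(im[130:200,260:400],None,fx=5,fy=5,interpolation=cv2.INTER_CUBIC))
E
```

```text
pivot fit [[491.15719632  21.27798511  62.        ]]
[493.6  21.3  62. ] [488.   74.3  74. ] 53.32117340928651 0.013550298395147709
[492.4  21.8  62. ] [484.1  74.5  74. ] 53.34560952310467 -0.036043007251482614
[622.44300622  27.3434947   67.        ]
[ 641.96847378 -138.77867805   67.        ]
[[ 623.17029331   29.05887344   67.        ]
 [ 643.42080486 -139.73069017   67.        ]]
```

View pics/w3c.png

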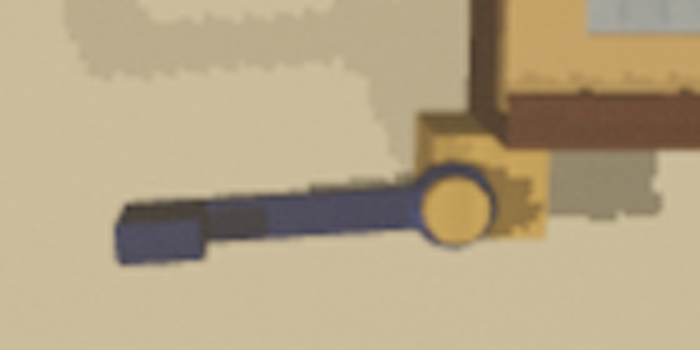

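Call:
move_arm --steps '[[[-0.28, -0.55, 0, 0, 0, 0, 1], [0, 0, 1, 0, 0, 0, 1], [0, 0, 1, 0, 0, 0, 1], [0, 0, 1, 0, 0, 0, 1], [0, 0, 0.46, 0, 0, 0, 1], [0, 0, 0, 0, 0, 0, 1], [0.15, 0, 0, 0, 0, 0, 1], [0.15, 0, 0, 0, 0, 0, 1], [0.1, 0, 0, 0, 0, 0, 1], [0, 0, 0, 0, 0, 0, 1]]]'

```text
clock: 9.35
eef_pos: [472.1, 73.3, 60.4]
eef_rot: [-3.136, -0.183, -0.001]
wrist_force: [0.3, 0.3, -0.4]
gripper_width: 0.006
finger_force: 0.0
```

Call:
move_arm --steps '[[[0.12, -0.02, 0, 0, 0, 1, 1], [0.12, -0.02, 0, 0, 0, 1, 1], [0.12, -0.02, 0, 0, 0, 1, 1], [0.12, -0.02, 0, 0, 0, 1, 1], [0.12, -0.02, 0, 0, 0, 1, 1], [0.12, -0.02, 0, 0, 0, 1, 1], [0.12, -0.02, 0, 0, 0, 1, 1], [0.12, -0.02, 0, 0, 0, 1, 1], [0.12, -0.02, 0, 0, 0, 1, 1], [0, 0, 0, 0, 0, 0, 1]]]'

```text
clock: 10.6
eef_pos: [514.3, 70.4, 60.3]
eef_rot: [2.967, -1.03, 0.001]
wrist_force: [0.0, 0.2, -0.2]
gripper_width: 0.008
finger_force: 0.0
```

Run:
```python
from h import *
s=status.observe(); Rt=R.from_rotvec(s["eef_rot"]).as_matrix(); print(s["wrist_force"],s["eef_pos"],np.arctan2(Rt[1,0],Rt[0,0]),s["q"])
print("pivot in tool",(Rt.T@(np.array([492.4,21.6,60])-s["eef_pos"])).round(1))
a=grab_frame("top")[140:290,220:420]; b=grab_frame("side")[130:280,215:415]
c=np.hstack([a,b])[:,:,::-1]; cv2.imwrite("pics/c4.png",cv2.resize(c,(800,300),interpolation=cv2.INTER_CUBIC))
```

```text
[ 0.04149758  0.17875162 -0.21136646] [514.28906779  70.37834722  60.31263942] -0.668062951630707 [ 0.22740229  0.30411172 -0.5116074   1.89590247  0.17790383  0.98563458
 -2.60220691]
pivot in tool [13.  51.9  0.3]
```

View pics/c4.png

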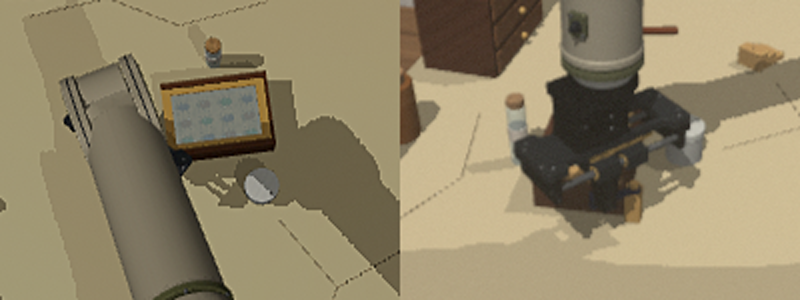

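Call:
move_arm --steps '[[[-0.3, 0, 0, 0, 0, 0, 1], [0, 0, 0, 0, 0, -1, 1], [0, 0, 0, 0, 0, -1, 1], [0, 0, 0, 0, 0, -1, 1], [0, 0, 0, 0, 0, -1, 1], [0, 0, 0, 0, 0, -1, 1], [0, 0, 0, 0, 0, -1, 1], [0, 0, 0, 0, 0, -1, 1], [0, 0, 0, 0, 0, -1, 1], [0, 0, 0, 0, 0, -1, 1], [0, 0, 0.18, 0, 0, 0, 1], [0, 0, 0, 0, 0, 0, 1]]]'

```text
clock: 12.2
eef_pos: [504.1, 77.6, 52.2]
eef_rot: [3.136, 0.18, -0.002]
wrist_force: [0.0, -0.4, -0.6]
gripper_width: 0.006
finger_force: 0.0
```

Run:
```python
from h import *
s=status.observe(); Rt=R.from_rotvec(s["eef_rot"]).as_matrix(); print(s["wrist_force"],s["eef_pos"],np.arctan2(Rt[1,0],Rt[0,0]),s["q"])
d=(Rt.T@(s["eef_pos"]-np.array([492.4,21.6,60]))).round(1); print("case xy",-72+d[0],93-d[1])
```

```text
[ 0.00214719 -0.3949616  -0.61422948] [504.13640031  77.56305102  52.1849183 ] 0.11471748145279773 [ 0.27601295  0.31126942 -0.58389116  1.91987965  0.20573692  0.97064594
 -1.85905395]
case xy -53.9 147.3
```

Call:
move_arm --steps '[[[0.1, 0.05, 0, 0, 0, 0, 1], [0.1, 0.05, 0, 0, 0, 0, 1], [0.11, 0.13, 0, 0, 0, 0, 1], [0.11, 0.13, 0, 0, 0, 0, 1], [0.11, 0.13, 0, 0, 0, 0, 1], [0.07, 0.14, 0, 0, 0, 0, 1], [0.07, 0.14, 0, 0, 0, 0, 1], [0.07, 0.14, 0, 0, 0, 0, 1], [0, 0, 0, 0, 0, 0, 1]]]'

```text
clock: 13.32
eef_pos: [538.7, 44.4, 53.0]
eef_rot: [3.136, 0.182, 0.001]
wrist_force: [0.2, 0.1, 0.1]
gripper_width: 0.007
finger_force: 0.0
```

Call:
move_arm --steps '[[[0.02, 0.06, 0, 0, 0, 0, 1], [0.02, 0.06, 0, 0, 0, 0, 1], [0, 0, 0, 0, 0, 0, 1]]]'

```text
clock: 13.7
eef_pos: [540.5, 40.5, 53.0]
eef_rot: [-3.136, -0.183, -0.0]
wrist_force: [-0.1, 0.3, 0.1]
gripper_width: 0.007
finger_force: 0.2
```

Call:
move_arm --steps '[[[0, 0.05, 0, 0, 0, 0, 1], [0, 0.05, 0, 0, 0, 0, 1], [0, 0, 0, 0, 0, 0, 1]]]'

```text
clock: 14.08
eef_pos: [540.5, 40.0, 53.0]
eef_rot: [-3.132, -0.187, -0.0]
wrist_force: [-3.0, 11.0, -0.4]
gripper_width: 0.003
finger_force: 5.5
```

Call:
move_arm --steps '[[[0, 0, 0, 0, 0, 0, 1], [0, 0, 0, 0, 0, 0, 1], [0, -0.3, 0, 0, 0, 0, 1], [0, -0.7, 0, 0, 0, 0, 1], [0, 0, -1, 0, 0, 0, 1], [0, 0, -1, 0, 0, 0, 1], [-1, 0, -1, 0, 0, 0, 1], [-1, 0, -1, 0, 0, 0, 1], [0, 0, 0, 0, 0, 0, 1], [0, 0, 0, 0, 0, 0, 1]]]'

```text
clock: 15.32
eef_pos: [457.1, 66.6, 212.8]
eef_rot: [3.135, 0.182, 0.001]
wrist_force: [1.0, 0.0, 0.0]
gripper_width: 0.008
finger_force: 0.0
```

Run:
```python
from h import *
s=status.observe(); print(s["wrist_force"],s["eef_pos"])
im=grab_frame("wrist")[:,:,::-1]; cv2.imwrite("pics/w5.png",im)
```

```text
[0.98705355 0.0211718  0.01821691] [457.06636577  66.59603875 212.78190352]
```

View pics/w5.png

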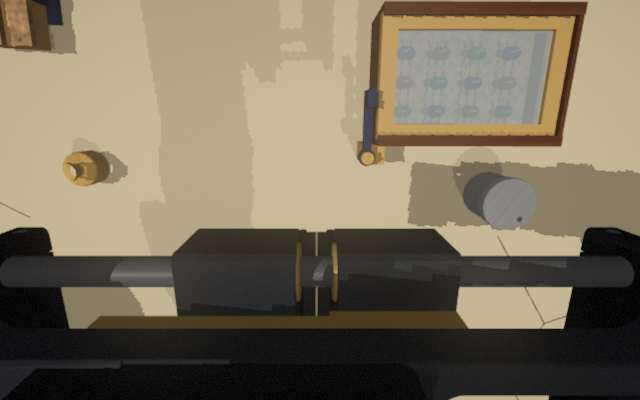

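The lid is flush with the end of the case. The catch lies across it, from the pin at (368,158) to the tab at (371,98), parallel to the case end. The tin and weight haven't moved, and the hand is clear.

```bash
python3 -c "
from plant import manip; print(manip.sign_off())"
```

```text
the job is handed in; nothing more can be done
None
```

The lid is shut against its stop, the catch is at its stop across the lid's end, the hand is clear and the job is handed in; the only caveat is that joint 7 read -2.602 against its -2.6 limit midway through the catch push, before I turned the hand back.

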